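# Refill the sloped tin dispenser

### The job

Load the small silver shampoo-bar tin into the sloped dispenser: lay it lid up in the open bay at the top of the lane, then push it down the lane until it rests against the orange stop flap. Feel for the flap and press it only gently, because it is brittle, and leave the other bathroom things where they stand.

Things in the scene. Friction and masses are not known exactly. Their poses are not given: they have to be found in the camera images.
- tin: The tin to load: plain silver aluminium screw-lid tin, round, 52 mm diameter, 24 mm high, about 0.12 kg, stands lid up on the shelf. Origin: centre of its underside; z up through the lid.
- lane: Sloped lane of the fixed tin dispenser (white walls and stand, grey floor), falling 14 degrees to its foot, the end nearer the robot. Origin: on the floor's surface, mid length and width, about 52 mm above the shelf. x points up the lane along the floor, y across, z square to the floor, upwards. Floor:  x = -140 to 140 mm, 58 mm wide. Grippy: a tin stays where laid; pushing it takes under 1.5 N.
- bay (a point): Middle of the open loading bay's floor, in the upper end of the lane (lane x = 82 mm). The bay runs from lane x = 35 to 140 mm; its side curbs are 13 mm high and flared outwards, its upper end has no wall. A tin is laid here with its centre within 25 mm up or down the lane of this point.
- slot (a point): Middle of the 45 mm wide slot over the lower lane (lane x = -140 to 35 mm), 32 mm above the floor. The walls here are 32 mm high and carry clear lips, 28 to 32 mm above the floor, that overhang 6.5 mm from each side: the tin slides beneath them, cannot be put in or taken out here, and is pushed by closed fingers reaching down through the slot.
- escapement: The dispenser's stop: fixed steel rods beside the lower lane, on which a clamp is set that carries a hanging orange flap, 32 mm wide, 4 mm thick, its foot 8 mm above the floor; bridge top 55 mm and brass thumb-screw 63 mm above the floor. Origin and axes are those of lane. Pressed by the tin the flap springs about 1 mm for each 5 N towards the foot; it breaks above 12 N.
- stop_near (a point): Point on the lane's floor (lane x = -30 mm): where the tin's centre comes to rest if the flap's clamp is set as far up the lane as it goes. The true setting is NOT measured: it lies anywhere between this point and stop_far, and must be felt or seen.
- stop_far (a point): Point on the lane's floor (lane x = -85 mm): where the tin's centre comes to rest if the flap's clamp is set as far down the lane as it goes.
- wide_tin: Bystander: copper-coloured tin, 68 mm diameter, 32 mm high (too wide for the lane). Origin: centre of its underside.
- ring_dish: Bystander: white ceramic ring dish, 90 mm diameter, with a cone in the middle, 47 mm high. Origin: centre of its underside.
- hair_clip: Bystander: black hair clip, 85 mm long along its x, 55 mm wide, 51 mm high. Origin: centre of its underside.
- cup: Bystander: turquoise plastic cup, 74 mm diameter, 95 mm high. Origin: centre of its underside.
- soap_pump: Bystander: chrome soap pump, 68 mm diameter, 181 mm high. Origin: centre of its underside.
- mirror: Bystander: round mirror 160 mm across on a steel stand, 265 mm high. Origin: centre of its foot.
- cream_jar: Bystander: white jar with turquoise lid, 60 mm diameter, 50 mm high. Origin: centre of its underside.

How it is judged (in metres and radians):
On the way, in this order (a step that is already met when the one before it is completed fails the run):
1. the tin lies lid up in the open loading bay of the lane, flat on its floor (x of tin in the frame of lane between 0.045 and 0.125 m and y of tin in the frame of lane between -0.008 and 0.008 m and z of tin in the frame of lane between -0.004 and 0.006 m and angle between tin's own z axis and vertical below 0.6 rad), for 0.1 s.
2. the tin has been pushed down the lane and bears on the stop flap (x of tin in the frame of lane below -0.022 m and contact force between tin and escapement above 0.1 N), for 0.1 s.
At the end, for the whole second after the job is handed in: The tin lies lid up and flat on the lane floor (underside within 6 mm of it, tilted less than 0.1 rad to it), between the walls, at rest (under 10 mm/s), and leans on the stop flap (contact force above 0.05 N); the robot has let go (contact force between tin and escapement above 0.05 N and x of tin in the frame of lane between -0.105 and -0.022 m and y of tin in the frame of lane between -0.008 and 0.008 m and z of tin in the frame of lane between -0.004 and 0.006 m and angle between the z axis of tin and the z axis of lane, either way round below 0.1 rad and angle between tin's own z axis and vertical below 0.6 rad and linear speed of tin below 0.01 m/s); the robot touches nothing.
It fails at once if the stop is loaded with more than 12 N by the tin or the robot (contact force between anything else and escapement above 12 N).
It fails at once if a bystander is shifted by more than 25 mm (distance of any of wide_tin, ring_dish, hair_clip, cup, soap_pump, mirror, cream_jar from where it was at the start of the episode above 0.025 m).
It also fails if it takes over 64 s, if anything falls off the work surface, if the arm or the gripper's body presses on something with over 40 N, if the wrist force passes 120 N, or if a joint passes its speed limit or range.

### The arm

A 6-joint arm with a two-finger parallel gripper is mounted at the origin on the work surface. World frame = base frame: x ahead of the robot, y to its left, z up, the work surface at z = 0. Lengths are in mm, angles in rad, forces in N, time in s.
With the tool pointing down it reaches from about 350 to 775 mm from the base axis. Payload 5.5 kg.
Tool frame: the origin (TCP) lies at the very end of the fingers, on their centre line; the grasp point (between the pads) lies 19 mm behind it; z points along the fingers, y is the direction in which the jaws open and shut (so a half turn about z gives the same grasp; the last joint's range is limited). The gripper opens to 85 mm and grips with 20 to 120 N. Pads are 22 mm wide; open, the fingers measure 114 mm over their backs; the gripper's body (76 mm by 85 mm) begins 54 mm behind the grasp point. The pads swing forward as they close: fully open they stand 13 mm farther back than shut.
Start: joints at [1.182, 0.313, 0.046, 1.304, 0, 1.431], TCP at [141.611, 557.331, 231.323] pointing down, gripper open.
Joint ranges: [-2.76, 2.76], [-0.86, 1.69], [-1.03, 1.26], [-2.2, 2.34], [-1.47, 1.5], [-3.14, 3.14]. Speed limits (rad/s): [2.57, 2.57, 3.14, 3.14, 3.14, 3.14].

### API

Orientations are given as a rotation vector (axis times angle).
In Python, from rig import robot, cams, nets gives the robot as it stands. Calls block until the motion is done:
- robot.move_ptp(position, orientation): joint-space move of the TCP to a pose.
- robot.servo_line(position, vel=150, rot=None, contact_N=None): straight line of the TCP; rot=None keeps the orientation; vel is the mean speed in mm/s. With contact_N (N) it stops when the force on the tool has changed by that much, and returns True; else False.
- robot.move_joints(angles): joint-space move.
- robot.set_gripper(opening, newtons=None): opening from 0.0 (shut) to 1.0 (fully open); newtons is the grip in N (None keeps the last); returns when the fingers have stopped.
- robot.wait(seconds).
- robot.solve_ik(position, orientation): joint angles nearest the present ones, or None.
- robot.sense(): the state.
- cams.read_camera(name): name is "scene" or "side" or "wrist"; returns a dict with "frame" (384x512x3 uint8, blue, green, red), "range_z" (384x512 float32, mm along the optical axis (not along the pixel's ray), 0 where there is no reading), "intrinsics" (3x3 intrinsics, pixels), "pose" (4x4, takes a point from camera to world coordinates); the wrist camera has in their place "mount" (4x4, takes a point from camera to tool coordinates, whose origin is the TCP and whose axes are the flange's). Camera axes: x right, y down, z forward; pixel columns grow to the right and rows downward; lengths in mm; the calibration is good to about 2 mm. A picture is of the moment at which its call begins: read the wrist's pose just before it.
A pose or a line that the arm cannot do raises robot.IKError and nothing moves.
- robot.job_done(): hands the job in, once; it reports no verdict.
Trained networks look in the newest picture that a camera, given by its name, has taken for a name from the list of things; names that differ only in an ending like _2 or _b are one class to them, and where a whole thing is asked for, a point or a joint stands for the part that bears it (a point fixed in the world has none). Each returns a list of dicts, best first, with "p" (0 to 1); they miss things now and then, are a little off and sometimes report something else, mostly with a low value. They report only what shows in the picture. A call takes as long as a camera call.
- nets.recognise(camera, query): "centre" ([column, row] in pixels, amid what is visible of it).
- nets.cut_out(camera, query): "pixels" (384x512 bool, what is visible of it) and "centre" ([column, row] in pixels, amid what is visible of it).
The state is a dict: "t": time; "joints": joint angles; "dq": joint speeds; "effort": joint torques, N m; "tool_pos": TCP position; "tool_rot": TCP orientation; "contact_force": force on the tool from outside, world axes, zero at the start; "wrist_torque": the same for the moment, N m; "opening": opening from 0.0 (shut) to 1.0 (fully open).
Only numpy, scipy, OpenCV 4.12 (cv2) and the standard library are available. Lean on these libraries where they do the work, as an engineer would, in place of code of your own. Each camera call takes 0.05 s, during which the arm holds its last target.

## Working session

There is one attempt and no reset: what is moved stays moved. The work goes in short steps, each a Python script; the robot and the scene stay as the last script left them, time stands still between calls to the robot, and variables do not carry over. Pictures are saved under pics/ and viewed, and the job is handed in when it is done.

```bash
ls; mkdir -p pics; cat > h.py <<'E'
from rig import robot, cams, nets
import numpy as np, cv2
from scipy.spatial.transform import Rotation as R
def cam(name):
    s=robot.sense(); d=cams.read_camera(name)
    if 'pose' in d: T=np.array(d['pose'])
    else:
        W=np.eye(4); W[:3,:3]=R.from_rotvec(s['tool_rot']).as_matrix(); W[:3,3]=s['tool_pos']
        T=W@np.array(d['mount'])
    d['T']=T; return d
def cloud(d):
    K=np.array(d['intrinsics']); z=d['range_z'].astype(float)
    v,u=np.mgrid[:z.shape[0],:z.shape[1]]
    P=np.stack([(u-K[0,2])/K[0,0]*z,(v-K[1,2])/K[1,1]*z,z],-1)
    W=P@d['T'][:3,:3].T+d['T'][:3,3]; W[z<=0]=np.nan
    return W
def proj(d,p):
    q=np.linalg.inv(d['T'])@np.r_[p,1]; K=np.array(d['intrinsics']); q=K@q[:3]; return q[:2]/q[2]
E
python3 - <<'E'
from h import *
print(robot.sense())
for n in ['scene','side','wrist']:
    d=cam(n); cv2.imwrite(f'pics/{n}0.png',d['frame']); np.savez(f'/tmp/{n}0.npz',**d)
    W=cloud(d)
    print(n,d['T'][:3,3].round(),)
    for q in ['tin','lane','escapement','wide_tin','hair_clip','cup','ring_dish','soap_pump','mirror','cream_jar']:
        r=nets.cut_out(n,q)
        for x in r[:2]:
            m=x['pixels']; print(q,round(x['p'],2),np.round(x['centre']),np.nanmedian(W[m],0).round(), m.sum())
E
```

```text
pics
{'t': 0.0, 'joints': array([ 1.18238314e+00,  3.14013410e-01,  4.49141319e-02,  1.30361872e+00,
       -9.85812913e-06,  1.43119964e+00]), 'dq': array([ 2.71797729e-04, -8.33754715e-04,  4.35751684e-04, -5.61677421e-04,
        1.23720981e-03, -4.77689047e-05]), 'effort': array([ 5.11730195e-04, -4.80630362e+01,  2.98530149e+01,  1.94005662e-02,
       -5.91587263e-05, -1.52090240e-05]), 'tool_pos': array([141.39729418, 556.77455478, 230.37498361]), 'tool_rot': array([-3.89771403e-01, -3.11682265e+00,  2.91754841e-03]), 'contact_force': array([ 0.88290035, -0.23278806, -0.17975548]), 'wrist_torque': array([ 0.01969515,  0.01318201, -0.00306241]), 'opening': 0.9998213919308947}
scene [1292.   -2. 1063.]
tin 0.54 [343. 217.] [589. 302.  24.] 201
tin 0.25 [231. 209.] [575. -46.  70.] 1678
lane 0.55 [236. 205.] [576. -46.  70.] 1699
escapement 0.84 [234. 180.] [483. -59.  76.] 319
escapement 0.71 [234. 210.] [577. -46.  70.] 1690
wide_tin 0.88 [164. 184.] [ 456. -289.   31.] 367
hair_clip 0.57 [156. 217.] [ 596. -287.   28.] 479
hair_clip 0.55 [235. 206.] [577. -46.  70.] 1705
cup 0
[... 328 characters left out ...]
78. 311.  23.] 191
tin 0.25 [255. 193.] [547. -46.  66.] 1270
lane 0.61 [256. 192.] [550. -47.  65.] 1349
lane 0.38 [214. 262.] [575. 311.  23.] 183
escapement 0.46 [273. 196.] [474. -45.  70.] 181
wide_tin 0.71 [297. 169.] [ 439. -278.   29.] 217
hair_clip 0.78 [264. 165.] [ 585. -280.   29.] 157
cup 0.82 [242. 307.] [416. 462.  56.] 774
ring_dish 0.65 [240. 266.] [473. 304.   9.] 417
soap_pump 0.74 [279. 130.] [ 568. -458.   83.] 435
mirror 0.84 [201. 312.] [499. 558. 126.] 2311
cream_jar 0.68 [313. 148.] [ 405. -452.   38.] 171
cream_jar 0.41 [294. 171.] [ 441. -276.   30.] 193
wrist [ 68. 576. 374.]
cup 0.55 [251. 338.] [391. 476.   7.] 157
cream_jar 0.35 [246. 339.] [390. 474.   7.] 156
```

```bash
python3 - <<'E'
import cv2,numpy as np
a=cv2.imread('pics/scene0.png');b=cv2.imread('pics/side0.png')
cv2.imwrite('pics/scene0z.png',cv2.resize(a[130:260,60:460],None,fx=2,fy=2,interpolation=cv2.INTER_CUBIC))
c=cv2.resize(a[150:260,190:290],None,fx=4,fy=4,interpolation=cv2.INTER_CUBIC)
e=cv2.resize(b[150:260,205:305],None,fx=4,fy=4,interpolation=cv2.INTER_CUBIC)
cv2.imwrite('pics/lane0z.png',np.hstack([c,e])[:, :800])
E
```

```text
(no output)
```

View pics/scene0z.png

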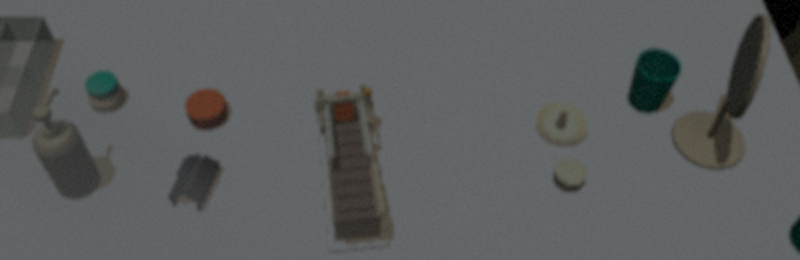

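View pics/lane0z.png

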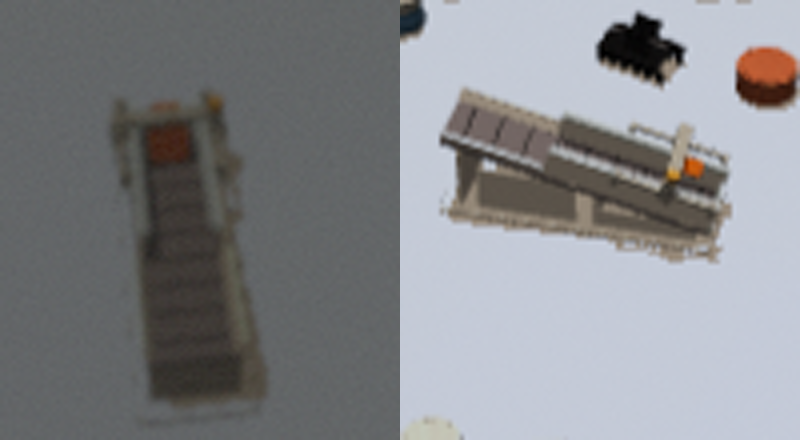

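View pics/side0.png

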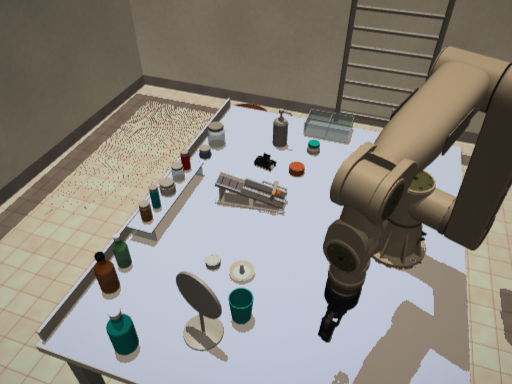

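The scene view shows the lane along +x in the middle (crop px ~350,165), the tin at (570,174) beside the ring dish at (562,123), and the orange flap near the foot of the lane. I'll take the wrist camera over the lane next.

```bash
python3 - <<'E'
from h import *
d=np.load('/tmp/wrist0.npz'); print(d['mount'].round(3),d['intrinsics'])
print(R.from_rotvec(robot.sense()['tool_rot']).as_matrix().round(2))
# candidate look poses; tool y along world x, tool x along +-y
for sx in (1,-1):
    M=np.column_stack([[0,sx,0],[sx,0,0],[0,0,-1]]); rv=R.from_matrix(M).as_rotvec()
    for p in ([575,-46,300],[575,-110,300],[575,20,300],[583,307,8],[583,307,250]):
        q=robot.solve_ik(p,rv); print(sx,p,rv.round(2),None if q is None else np.round(q,2))
E
```

```text
[[ 0.0000e+00 -9.5600e-01 -2.9400e-01  7.5524e+01]
 [ 1.0000e+00 -0.0000e+00  1.0000e-03  1.1100e-01]
 [-1.0000e-03 -2.9400e-01  9.5600e-01 -1.4241e+02]
 [ 0.0000e+00  0.0000e+00  0.0000e+00  1.0000e+00]] [[295.83894679   0.         258.9201802 ]
 [  0.         295.83894679 193.924792  ]
 [  0.           0.           1.        ]]
[[-0.97  0.25  0.  ]
 [ 0.25  0.97  0.  ]
 [-0.    0.   -1.  ]]
1 [575, -46, 300] [2.22 2.22 0.  ] [-0.22  0.31  0.21  1.47  0.    1.35]
1 [575, -110, 300] [2.22 2.22 0.  ] [-0.33  0.33  0.23  1.48  0.    1.24]
1 [575, 20, 300] [2.22 2.22 0.  ] [-0.1   0.31  0.2   1.47  0.    1.47]
1 [583, 307, 8] [2.22 2.22 0.  ] [ 0.36  0.61 -0.05  0.91  0.    1.93]
1 [583, 307, 250] [2.22 2.22 0.  ] [0.36 0.48 0.34 1.43 0.   1.93]
-1 [575, -46, 300] [ 2.22 -2.22  0.  ] [-0.22  0.31  0.21  1.47  0.   -1.79]
-1 [575, -110, 300] [ 2.22 -2.22  0.  ] [-0.33  0.33  0.23  1.48  0.   -1.9 ]
-1 [575, 20, 300] [ 2.22 -2.22  0.  ] [-0.1   0.31  0.2   1.47  0.   -1.68]
-1 [583, 307, 8] [ 2.22 -2.22  0.  ] [ 0.36  0.61 -0.05  0.91  0.   -1.21]
-1 [583, 307, 250] [ 2.22 -2.22  0.  ] [ 0.36  0.48  0.34  1.43  0.   -1.21]
```

```bash
python3 - <<'E'
from h import *
M=np.column_stack([[0,1,0],[1,0,0],[0,0,-1]]); rv=R.from_matrix(M).as_rotvec()
robot.move_ptp([580,0,230],rv); print(robot.sense()['t'])
robot.wait(0.3)
d=cam('wrist'); cv2.imwrite('pics/w1.png',d['frame']); np.savez('/tmp/w1.npz',**d)
for q in ['lane','escapement']:
    for x in nets.cut_out('wrist',q)[:2]: print(q,x['p'],x['centre'],x['pixels'].sum())
W=cloud(d)
print(np.nanmedian(W[W[...,2]<15],0))
print(robot.sense()['contact_force'],robot.sense()['t'])
E
```

```text
4.1667
lane 0.58 [255.1, 216.7] 16786
escapement 0.62 [163.7, 223.9] 2600
[ 5.51641930e+02  4.17014347e+01 -3.92771947e-01]
[0.01228117 0.08275485 0.37524361] 4.6167
```

View pics/w1.png

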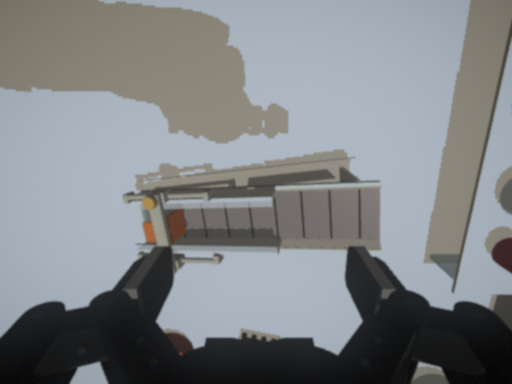

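The wrist view shows the whole lane: bay at columns 275-380, rows 187-240; slot section down to column 170; flap at about (178,226) and clamp bridge at about (160,218). Next I'll fit the lane frame.

```bash
python3 - <<'E'
from h import *
f=np.load('/tmp/w1.npz'); d={k:f[k] for k in f.files}; W=cloud(d)
sub=W[195:232,285:372].reshape(-1,3); 
c=sub.mean(0); 
for _ in range(3):
    u,s,vt=np.linalg.svd(sub-sub.mean(0)); n=vt[2]*np.sign(vt[2][2]); r=(sub-sub.mean(0))@n; sub=sub[abs(r)<2.5]
print('n',n,np.degrees(np.arccos(n[2])),'rms',r.std(), 'azim',np.degrees(np.arctan2(n[1],n[0])))
c=sub.mean(0); h=(W-c)@n
img=cv2.resize(d['frame'][160:280,115:400],None,fx=2.8,fy=2.8,interpolation=cv2.INTER_CUBIC); cv2.imwrite('pics/w1z.png',img)
hh=np.clip((h+40)*2.5,0,255); hh=np.nan_to_num(hh).astype(np.uint8)
cv2.imwrite('pics/w1h.png',cv2.resize(cv2.applyColorMap(hh,cv2.COLORMAP_JET)[160:280,115:400],None,fx=2.8,fy=2.8,interpolation=cv2.INTER_NEAREST))
# print height profiles across rows at col 330
for col in (300,330,360,230): print(col,[(v,round(h[v,col]),round(W[v,col,1],1)) for v in range(176,256,2)])
for row in (205,220): print(row,[(u,round(h[row,u]),round(W[row,u,0],1)) for u in range(140,392,3)])
E
```

```text
Traceback (most recent call last):
numpy.linalg.LinAlgError: SVD did not converge
```

```bash
cat > fit.py <<'E'
from h import *
f=np.load('/tmp/w1.npz'); d={k:f[k] for k in f.files}; W=cloud(d)
sub=W[195:232,285:372].reshape(-1,3); sub=sub[~np.isnan(sub[:,0])]
sub=sub[abs(sub[:,2]-np.median(sub[:,2]))<25]
for _ in range(4):
    u,s,vt=np.linalg.svd(sub-sub.mean(0),full_matrices=False); n=vt[2]*np.sign(vt[2][2]); r=(sub-sub.mean(0))@n; sub=sub[abs(r)<2.5]
c=sub.mean(0); h=(W-c)@n
E
cat > f2.py <<'E'
from fit import *
print('n',n,np.degrees(np.arccos(n[2])),'rms',r.std(), 'azim',np.degrees(np.arctan2(n[1],n[0])),len(r),c)
img=cv2.resize(d['frame'][160:280,115:400],None,fx=2.8,fy=2.8,interpolation=cv2.INTER_CUBIC); cv2.imwrite('pics/w1z.png',img)
hh=np.nan_to_num(np.clip((h+40)*2.5,0,255)).astype(np.uint8)
cv2.imwrite('pics/w1h.png',cv2.resize(cv2.applyColorMap(hh,cv2.COLORMAP_JET)[160:280,115:400],None,fx=2.8,fy=2.8,interpolation=cv2.INTER_NEAREST))
rd=lambda x,k=0: None if np.isnan(x) else round(float(x),k)
for col in (300,330,360,230): print(col,[(v,rd(h[v,col]),rd(W[v,col,1])) for v in range(178,256,2)])
for row in (205,220): print(row,[(u,rd(h[row,u]),rd(W[row,u,0])) for u in range(140,392,3)])
E
python3 f2.py
```

```text
n [-0.24068506 -0.03029295  0.97013042] 14.039096351397612 rms 0.6811702229970302 azim -172.82639575159334 3205 [653.62597989 -37.84313926  72.82661607]
300 [(178, -28.0, -7.0), (180, -18.0, -7.0), (182, -13.0, -8.0), (184, -0.0, -7.0), (186, 12.0, -6.0), (188, 13.0, -8.0), (190, 1.0, -14.0), (192, 0.0, -16.0), (194, -2.0, -19.0), (196, 0.0, -21.0), (198, -0.0, -23.0), (200, -0.0, -25.0), (202, 0.0, -27.0), (204, -1.0, -30.0), (206, 0.0, -32.0), (208, 0.0, -34.0), (210, -1.0, -37.0), (212, 0.0, -39.0), (214, 0.0, -41.0), (216, -0.0, -44.0), (218, -1.0, -47.0), (220, -1.0, -49.0), (222, 1.0, -51.0), (224, 0.0, -54.0), (226, -1.0, -56.0), (228, -1.0, -59.0), (230, -1.0, -61.0), (232, -0.0, -64.0), (234, -0.0, -66.0), (236, 1.0, -68.0), (238, 0.0, -71.0), (240, 3.0, -72.0), (242, 7.0, -73.0), (244, 9.0, -74.0), (246, 12.0, -75.0), (248, 14.0, -76.0), (250, 12.0, -80.0), (252, -64.0, -124.0), (254, -63.0, -126.0)]
330 [(178, -20.0, -3.0), (180, -23.0, -6.0), (182, -4.0, -4.0), (184, 12.0, -2.0), (186, 13.0, -4.0), (188, 7.0, -7.0), (190, 0.0, -11.0), (192, -0.0, -14.0), (194, -1.0, -16.0
[... 4760 characters left out ...]
 608.0), (287, 0.0, 611.0), (290, -1.0, 615.0), (293, 1.0, 618.0), (296, -1.0, 621.0), (299, 0.0, 624.0), (302, 0.0, 627.0), (305, -1.0, 631.0), (308, -0.0, 634.0), (311, -0.0, 637.0), (314, -0.0, 640.0), (317, -0.0, 643.0), (320, -1.0, 647.0), (323, -1.0, 650.0), (326, -1.0, 653.0), (329, -0.0, 656.0), (332, 1.0, 659.0), (335, -0.0, 662.0), (338, 0.0, 665.0), (341, 1.0, 668.0), (344, -0.0, 671.0), (347, 1.0, 674.0), (350, -1.0, 677.0), (353, 0.0, 680.0), (356, 0.0, 683.0), (359, -1.0, 686.0), (362, 1.0, 688.0), (365, -0.0, 692.0), (368, -0.0, 694.0), (371, -0.0, 697.0), (374, 1.0, 700.0), (377, -0.0, 703.0), (380, -91.0, 743.0), (383, -92.0, 747.0), (386, -94.0, 752.0), (389, -95.0, 756.0)]
```

View pics/w1z.png

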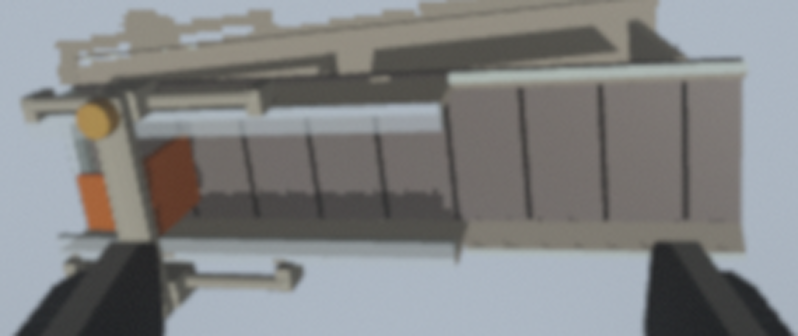

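View pics/w1h.png

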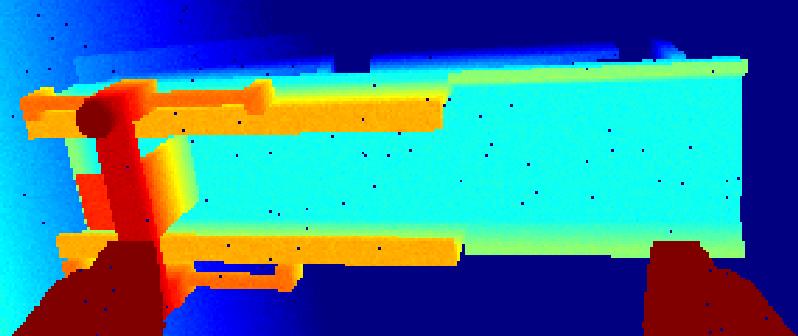

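```bash
cat > f3.py <<'E'
from fit import *
az=np.degrees(np.arctan2(-n[1],-n[0]))
def frame(az,o):
    x=np.array([np.cos(np.radians(az)),np.sin(np.radians(az)),0]); x-=n*(x@n); x/=np.linalg.norm(x)
    return np.column_stack([x,np.cross(n,x),n]),o
def coords(az,o):
    A,o=frame(az,o); return (W-o)@A
A,_=frame(az,c)
# edges of lips: inner edge and outer edge vs x
for it in range(3):
    L=coords(az,c); X,Y,H=L[...,0],L[...,1],L[...,2]
    row=[]
    for x0 in range(-140,-60,8):
        m=(abs(X-x0)<4)&(abs(H-32)<2.5)&(abs(Y)<60)
        yp=Y[m&(Y>0)]; yn=Y[m&(Y<0)]
        row.append([x0,yp.min(),yp.max() ,yn.max(),yn.min()])
    row=np.array(row); sl=[np.polyfit(row[:,0],row[:,k],1)[0] for k in (1,3,4)]
    print(az,np.degrees(sl)); az+=np.degrees(np.mean(sl[:2]))
print(row.round(1)); ymid=np.median((row[:,1]+row[:,3])/2); print('gap',np.median(row[:,1]-row[:,3]),'ymid',ymid)
m=(abs(H)<2)&(abs(Y-ymid)<20); 
ends=[X[m&(abs(Y-ymid-k)<2)].max() for k in range(-18,19,4)]; print('end x',np.round(ends,1))
m=(abs(H-32)<2.5)&(abs(Y-ymid)<40)
st=[X[m&(Y>0)].max(),X[m&(Y<0)].max()]; print('wall start',st, 'floor edge bay')
for x0 in (-10,10,30):
    q=(abs(X-x0)<4)&(abs(H)<1.5)&(abs(Y-ymid)<40); print(x0,Y[q].min(),Y[q].max())
    q=(abs(X-x0)<4)&(abs(H-13)<2)&(abs(Y-ymid)<50); print(' curb',Y[q].min(),Y[q].max())
E
python3 f3.py
```

```text
7.1736042484066695 [-0.75294711 -0.72284142  1.73208534]
6.435709985727769 [0.0347787  0.00650334 2.46914761]
6.456351008462734 [ 0.01287984 -0.01385033  2.44840501]
[[-140.    21.9   32.3  -23.   -37.7]
 [-132.    21.3   32.2  -22.8  -33.6]
 [-124.    21.5   41.2  -23.1  -33.6]
 [-116.    21.3   41.4  -23.   -42.4]
 [-108.    21.3   32.4  -22.8  -33.5]
 [-100.    22.    32.   -23.1  -34.1]
 [ -92.    22.    32.1  -22.8  -34.4]
 [ -84.    21.8   32.   -23.3  -34. ]
 [ -76.    21.5   32.3  -22.6  -33.7]
 [ -68.    21.4   32.3  -23.2  -33.8]]
gap 44.62553762356025 ymid -0.7366102983759779
end x [52.1 52.2 52.1 52.2 52.1 52.1 52.  52.1 51.9 52. ]
wall start [np.float64(-52.58249827216663), np.float64(-52.65049198428664)] floor edge bay
-10 -30.558330966933223 34.169981953368605
 curb -38.55406010656687 36.95816843899493
10 -30.640672412518576 34.20431302251277
 curb -39.41294332269458 37.19943555342703
30 -31.255001088227793 33.64055957987925
 curb 32.77974656341054 37.102099693440884
```

```bash
cat >> f3.py <<'E'
A,_=frame(az,c); o=c+A@np.array([-87.7,ymid,0]); print('origin',o,'z expect ~52'); print(A)
np.savez('lane.npz',A=A,o=o)
L=(W-o)@A; fr=d['frame'].astype(int)
hsv=cv2.cvtColor(d['frame'],cv2.COLOR_BGR2HSV)
m=(hsv[...,0]<14)&(hsv[...,1]>140)&(abs(L[...,1])<20)&(L[...,0]<0)
for h0 in range(4,50,4):
    q=m&(abs(L[...,2]-h0)<2); 
    if q.sum(): print(h0,q.sum(),np.percentile(L[...,0][q],[5,50,95]).round(1),np.percentile(L[...,1][q],[2,98]).round(1))
q=(abs(L[...,2]-55)<2)&(abs(L[...,1])<15); print('bridge',L[...,0][q].min(),L[...,0][q].max())
E
python3 f3.py | tail -22
```

```text
wall start [np.float64(-52.58249827216663), np.float64(-52.65049198428664)] floor edge bay
-10 -30.558330966933223 34.169981953368605
 curb -38.55406010656687 36.95816843899493
10 -30.640672412518576 34.20431302251277
 curb -39.41294332269458 37.19943555342703
30 -31.255001088227793 33.64055957987925
 curb 32.77974656341054 37.102099693440884
origin [569.15997298 -48.07517241  51.55147168] z expect ~52
[[ 0.96406875 -0.11243729 -0.24068506]
 [ 0.10832494  0.99365389 -0.03029295]
 [ 0.24256371  0.00313229  0.97013042]]
12 22 [-81.9 -81.6 -80.8] [-13.4   9.3]
16 35 [-81.9 -81.2 -80.7] [-12.8  11.8]
20 44 [-81.8 -81.3 -80.8] [-13.6  10.8]
24 38 [-81.8 -81.1 -80.5] [-14.   11.7]
28 43 [-81.7 -81.2 -80.6] [-12.8  13. ]
32 44 [-81.8 -81.2 -80.4] [-13.7  11.9]
36 39 [-81.8 -81.2 -80.5] [-12.6  11.6]
40 8 [-81.5 -81.2 -80.4] [-10.1   4.2]
44 110 [-109.1 -105.  -100.7] [-11.4   9.9]
48 31 [-108.6 -102.8  -99.9] [-11.4  10.7]
bridge -92.04320592437051 -77.36543449940729
```

Lane frame is fitted and the origin height (51.6 mm) matches the given 52. The flap face is at lane x ≈ -81, so the tin should rest near x ≈ -55. Now the tin.

```bash
python3 - <<'E'
from h import *
M=np.column_stack([[-1,0,0],[0,1,0],[0,0,-1]]); rv=R.from_matrix(M).as_rotvec()
robot.move_ptp([560,307,180],rv); robot.wait(0.3); print(robot.sense()['t'])
d=cam('wrist'); cv2.imwrite('pics/w2.png',d['frame']); np.savez('/tmp/w2.npz',**d); W=cloud(d)
for q in ['tin','ring_dish']:
    for x in nets.cut_out('wrist',q)[:2]:
        m=x['pixels']; t=m&(W[...,2]>np.nanpercentile(W[m][:,2],80)-3); P=W[t]
        print(q,x['p'],x['centre'],m.sum(),P.mean(0),P.min(0),P.max(0))
        pts=P[:,:2].astype(np.float32); print(cv2.minEnclosingCircle(pts))
print(robot.sense()['contact_force'])
E
```

```text
6.1083
tin 0.91 [258.4, 194.9] 1928 [580.73723575 302.77439031  24.06101396] [555.64592148 277.67751526  21.67210337] [606.20705246 327.97762557  26.45647063]
((581.4623413085938, 302.4991455078125), 26.010597229003906)
ring_dish 0.78 [256.5, 86.5] 6745 [472.10067696 304.64516462  15.921041  ] [431.203978   261.33318195  11.25389202] [518.51524283 349.21540706  47.48260445]
((474.33233642578125, 305.2518005371094), 44.37153244018555)
[ 0.02759212  0.48882294 -0.10876051]
```

View pics/w2.png

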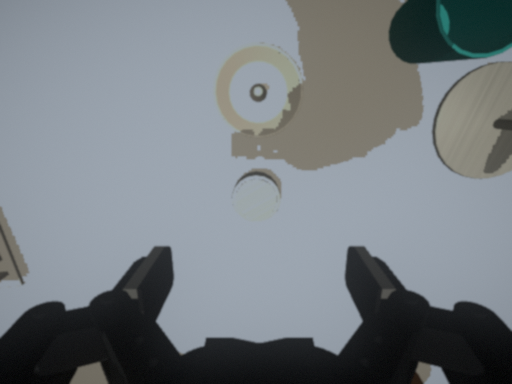

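The tin is at (581, 302.6), pixel (258,195), with clear space on both y sides. Grasping it across y.

```bash
python3 - <<'E'
from h import *
robot.set_gripper(0.8,40)
robot.servo_line([581,302.6,60],vel=150)
print(robot.servo_line([581,302.6,5],vel=60,contact_N=6), robot.sense()['tool_pos'].round(1))
robot.set_gripper(0.0,40); s=robot.sense(); print(s['opening'],s['contact_force'].round(2),s['tool_pos'].round(1))
robot.servo_line([581,302.6,120],vel=120); robot.wait(0.2)
s=robot.sense(); print(s['t'],s['opening'],s['contact_force'].round(2))
d=cam('wrist'); cv2.imwrite('pics/w3.png',d['frame']); np.savez('/tmp/w3.npz',**d); W=cloud(d)
for x in nets.cut_out('wrist','tin')[:2]:
    m=x['pixels']; print(x['p'],x['centre'],m.sum(),np.nanmedian(W[m],0))
E
```

```text
False [581.4 302.8   5.5]
0.5920268521797633 [-0.63 -1.89  3.39] [581.7 302.9   6. ]
10.2083 0.5891669391383222 [ 0.27 -0.12 -1.12]
0.58 [258.1, 261.9] 9117 [576.41883526 302.31524094 137.05234546]
```

View pics/w3.png

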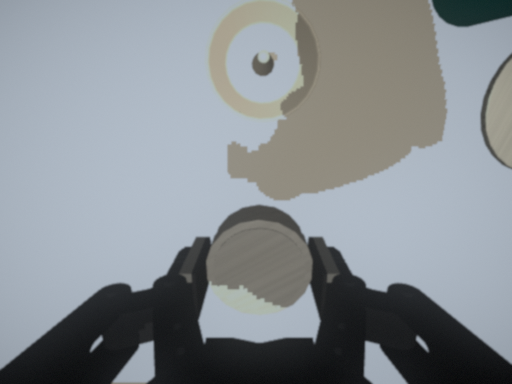

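The tin is held square, centred at pixel (259,265) between the pads. I'll measure its pose in the tool frame.

```bash
python3 - <<'E'
from h import *
f=np.load('/tmp/w3.npz'); d={k:f[k] for k in f.files}; W=cloud(d)
s=robot.sense(); print(s['tool_pos'],s['tool_rot'])
m=np.zeros(W.shape[:2],bool); m[225:305,222:298]=1
P=W[m]; P=P[~np.isnan(P[:,0])]; med=np.median(P[:,2]); P=P[abs(P[:,2]-med)<4]
u,sv,vt=np.linalg.svd(P-P.mean(0),full_matrices=False); n=vt[2]*np.sign(vt[2][2])
print(len(P),P.mean(0),n,np.degrees(np.arccos(n[2])))
Q=W[220:310,200:318].reshape(-1,3); Q=Q[abs((Q-P.mean(0))@n)<2]; print(Q.min(0),Q.max(0),cv2.minEnclosingCircle(Q[:,:2].astype(np.float32)))
E
```

```text
[580.71958026 302.47853307 119.38470023] [-5.19812183e-05 -3.14063218e+00  5.99162523e-04]
5965 [578.62354233 302.95159363 137.23107711] [-0.00339358  0.00177513  0.99999267] 0.21943298795032182
[555.48084242 275.08373945 135.14994094] [604.50940616 329.95522055 139.23232911] ((577.879638671875, 302.5375671386719), 28.923351287841797)
```

```bash
cat > lanef.py <<'E'
from h import *
f=np.load('lane.npz'); o=f['o']; A0=f['A']
az=np.arctan2(A0[1,0],A0[0,0]); t=np.radians(14)
xl=np.array([np.cos(az)*np.cos(t),np.sin(az)*np.cos(t),np.sin(t)]); nl=np.array([-np.cos(az)*np.sin(t),-np.sin(az)*np.sin(t),np.cos(t)]); yl=np.cross(nl,xl)
A=np.column_stack([xl,yl,nl])
rvl=R.from_matrix(np.column_stack([yl,xl,-nl])).as_rotvec()
P=lambda x,y,z: o+A@np.array([x,y,z],float)
def lp(): return A.T@(robot.sense()['tool_pos']-o)
E
python3 - <<'E'
from lanef import *
print(az,A0-A)
robot.servo_line([581,302.6,170],vel=150)
robot.move_ptp(P(92,0,80),rvl); robot.wait(0.3); print(lp().round(1),robot.sense()['joints'].round(2),robot.sense()['t'])
robot.servo_line(P(92,0,16),vel=80); robot.wait(0.2); print(lp().round(2),robot.sense()['contact_force'].round(2))
d=cam('wrist'); cv2.imwrite('pics/w4.png',d['frame']); d=cam('side');cv2.imwrite('pics/s4.png',cv2.resize(d['frame'][130:250,190:310],None,fx=5,fy=5))
E
```

```text
0.11189294086340959 [[-1.59244966e-04 -7.77689385e-04 -2.76024529e-04]
 [-1.78931242e-05 -9.26280482e-05 -3.28004689e-03]
 [ 6.41811464e-04  3.13229036e-03 -1.65303718e-04]]
[92.3  0.9 80. ] [-0.22  0.29 -0.22  0.83  0.08  1.24] 12.4
[92.55 -0.19 16.67] [ 0.68 -0.59 -1.57]
```

View pics/w4.png

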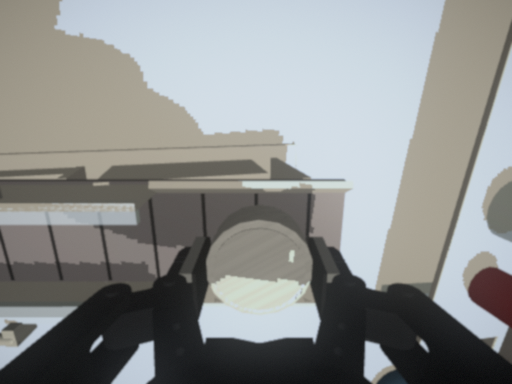

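View pics/s4.png

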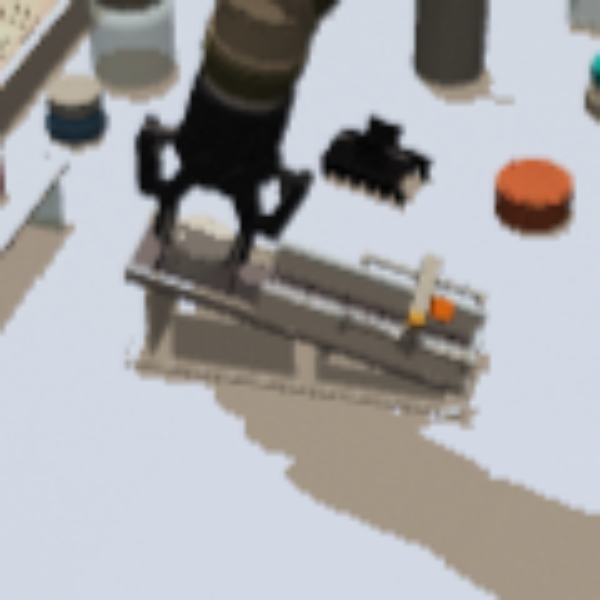

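Pictures show the tin held just above the bay, square to the lane floor and centred between the curbs (wrist px 260,262). Lowering until contact.

```bash
python3 - <<'E'
from lanef import *
hit=robot.servo_line(P(92,0,4.5),vel=20,contact_N=4); print(hit,lp().round(2),robot.sense()['contact_force'].round(2))
robot.set_gripper(0.72); robot.wait(0.2); print(lp().round(2),robot.sense()['contact_force'].round(2))
robot.servo_line(P(92,0,60),vel=100); 
robot.set_gripper(0.0)
robot.servo_line(P(92,-0,90),vel=100); robot.wait(0.2)
print(robot.sense()['t'],robot.sense()['contact_force'])
d=cam('wrist'); cv2.imwrite('pics/w5.png',d['frame']); np.savez('/tmp/w5.npz',**d); W=(cloud(d)-o)@A
for x in nets.cut_out('wrist','tin')[:2]:
    m=x['pixels']; print(x['p'],x['centre'],m.sum(),np.nanmedian(W[m],0))
E
```

```text
True [9.186e+01 7.000e-02 6.240e+00] [-1.26 -0.94  4.11]
[90.41  0.4   5.33] [ 0.18  0.12 -0.31]
16.5583 [-0.5314829  -1.04855315 -0.78866668]
0.96 [259.0, 204.5] 3714 [90.75483396  3.2979307  24.38132989]
```

View pics/w5.png

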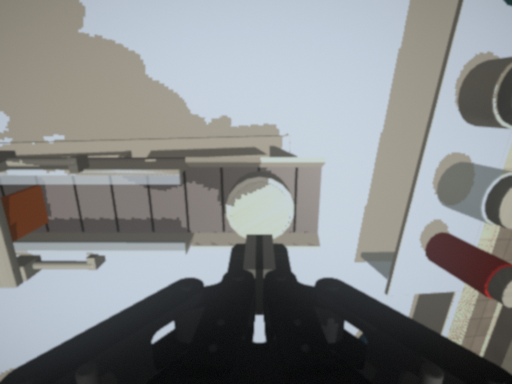

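The tin lies flat in the bay at lane x ≈ 91 (px 259,205), and the shut fingers are clear of it. Now I'll go behind it and push, in stages with a force guard.

```bash
python3 - <<'E'
from lanef import *
robot.move_ptp(P(142,0,60),rvl); robot.servo_line(P(142,0,10),vel=80); robot.wait(0.3)
print(lp().round(2),robot.sense()['contact_force'].round(2),robot.sense()['t'])
print(robot.servo_line(P(112,0,10),vel=30,contact_N=5))
robot.wait(0.1);print(lp().round(2),(A.T@robot.sense()['contact_force']).round(2))
d=cam('wrist'); cv2.imwrite('pics/w6.png',d['frame']); np.savez('/tmp/w6.npz',**d); W=(cloud(d)-o)@A
for x in nets.cut_out('wrist','tin')[:2]:
    m=x['pixels']; print(x['p'],x['centre'],m.sum(),np.nanmin(W[m],0))
E
```

```text
[ 1.424e+02 -1.000e-01  1.054e+01] [-0.54 -1.11  0.4 ] 18.075
False
[ 1.1218e+02 -4.0000e-02  9.9900e+00] [-0.36 -0.63  0.37]
0.57 [178.1, 247.5] 7198 [ 34.0420184  -19.0462689    0.62136026]
```

View pics/w6.png

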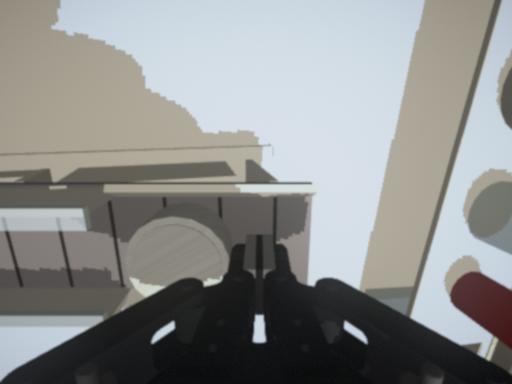

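Fingers touch the tin's upper side and it has slid to x ≈ 79. I'll keep pushing, guarded, then feel for the flap slowly.

```bash
python3 - <<'E'
from lanef import *
print(robot.servo_line(P(15,0,10),vel=40,contact_N=5)); robot.wait(0.2)
print(lp().round(2),(A.T@robot.sense()['contact_force']).round(2),robot.sense()['t'])
d=cam('wrist'); cv2.imwrite('pics/w7.png',d['frame']); np.savez('/tmp/w7.npz',**d); W=(cloud(d)-o)@A
E
```

```text
False
[15.09 -0.02 10.01] [ 0.01 -0.81 -0.63] 22.2
```

View pics/w7.png

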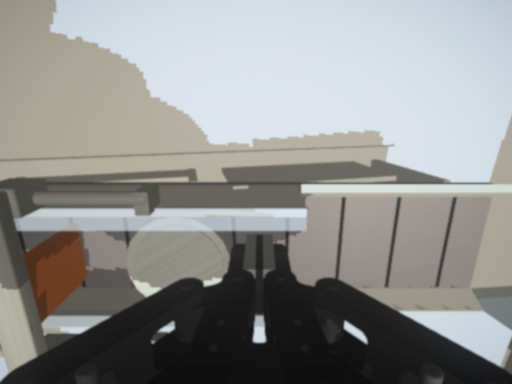

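The tin (px 178,258) is under the clear lips, still short of the flap (px 57,272). Now the slow feel.

```bash
python3 - <<'E'
from lanef import *
print(robot.servo_line(P(-12,0,10),vel=15,contact_N=3.5)); robot.wait(0.2)
print(lp().round(2),(A.T@robot.sense()['contact_force']).round(2),robot.sense()['t'])
hit=robot.servo_line(P(-30,0,10),vel=5,contact_N=3); s=robot.sense()
print(hit,lp().round(2),(A.T@s['contact_force']).round(2),s['t'])
robot.wait(0.3); s=robot.sense(); print(lp().round(2),(A.T@s['contact_force']).round(2))
d=cam('wrist'); cv2.imwrite('pics/w8.png',d['frame'])
E
```

```text
False
[-1.199e+01  1.000e-02  9.970e+00] [ 0.34 -0.83 -0.05] 24.4
True [-15.48  -0.26  10.17] [ 2.28 -0.28 -1.05] 25.8333
[-15.44  -0.24  10.04] [ 2.17 -0.17  0.66]
```

View pics/w8.png

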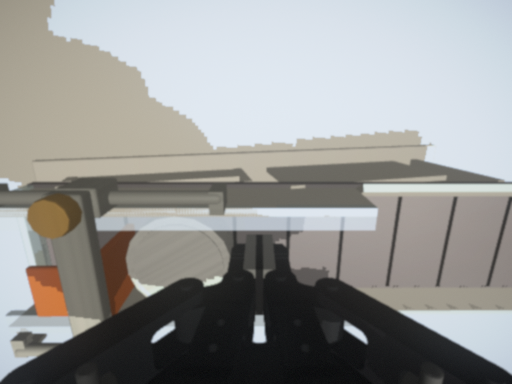

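The force is only about 2 N and the fingers are ~6 mm short of the position predicted by sight, so this may be friction rather than the flap. I'll continue slowly with the force guard.

```bash
python3 - <<'E'
from lanef import *
for i in range(8):
    p=lp()
    hit=robot.servo_line(P(p[0]-1.5 if i else -17,0,10),vel=5,contact_N=3); robot.wait(0.15); s=robot.sense()
    F=A.T@s['contact_force']; print(hit,lp().round(2),F.round(2),round(s['t'],2))
    if F[0]>3.5: break
E
```

```text
False [-16.2   -0.18  10.25] [5.27 0.8  0.22] 26.72
```

Force rose to 5.3 N over 0.8 mm, which matches the flap's 5 N/mm, so the tin bears on it. Backing off along the lane, lifting out and checking.

```bash
python3 - <<'E'
from lanef import *
robot.servo_line(P(-5,0,10),vel=10); robot.servo_line(P(15,0,12),vel=40); print((A.T@robot.sense()['contact_force']).round(2))
robot.servo_line(P(15,0,95),vel=80)
robot.servo_line(P(15,45,130),vel=100); robot.wait(0.3)
print(robot.sense()['t'],robot.sense()['contact_force'].round(2))
d=cam('wrist'); cv2.imwrite('pics/w9.png',d['frame']); np.savez('/tmp/w9.npz',**d); W=(cloud(d)-o)@A
for x in nets.cut_out('wrist','tin')[:1]:
    m=x['pixels']; q=m&(abs(W[...,2]-24)<3); print(x['p'],x['centre'],q.sum(),np.nanmedian(W[q],0),np.nanmin(W[q],0),np.nanmax(W[q],0))
hsv=cv2.cvtColor(d['frame'],cv2.COLOR_BGR2HSV)
m=(hsv[...,0]<14)&(hsv[...,1]>140)&(abs(W[...,1])<20)&(W[...,0]<0)&(W[...,0]>-90)
for h0 in (28,32,36,40): q=m&(abs(W[...,2]-h0)<2); print(h0,q.sum(),np.median(W[...,0][q]))
K=slice(150,260); cv2.imwrite('pics/w9z.png',cv2.resize(d['frame'][130:290,60:320],None,fx=3,fy=3,interpolation=cv2.INTER_CUBIC))
E
```

```text
[-0.34 -0.44  0.12]
30.9167 [0.14 0.88 0.39]
0.89 [185.7, 238.8] 2022 [-55.23412126  -0.29650791  24.43269963] [-81.55507583 -24.80168234  21.02091505] [-29.82861582  19.00740449  26.8868655 ]
28 0 nan
32 0 nan
36 0 nan
40 0 nan
  return _methods._mean(a, axis=axis, dtype=dtype,
  ret = ret.dtype.type(ret / rcount)
```

View pics/w9z.png

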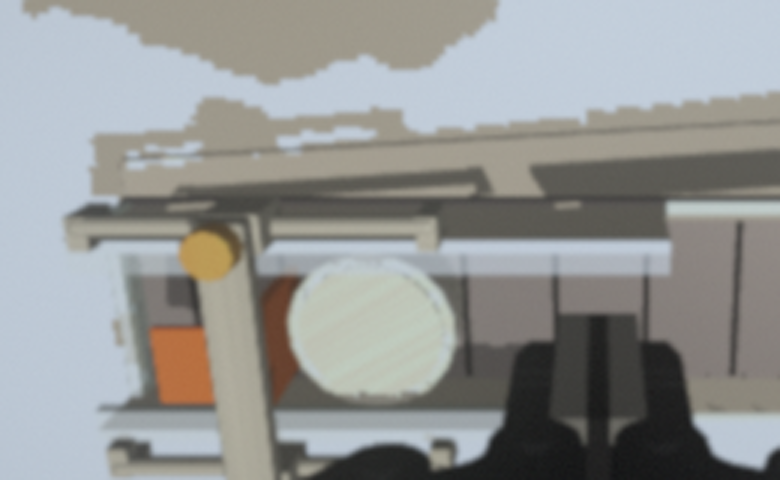

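The tin is flat on the floor (lid at 24.4 mm, crop px ~372,328), with its lower edge at lane x ≈ -81.6 against the flap face (-81.2). The fingers are clear, so I'm handing in.

```bash
python3 - <<'E'
from lanef import *
print(robot.sense()['t'],np.abs(robot.sense()['dq']).max()); robot.job_done()
E
```

```text
31.0167 0.0033871132881628397
the job is handed in; nothing more can be done
```

The tin is loaded in the dispenser and, by my last checks, rests lid up against the orange flap. I handed the job in at about 31 s of the 64 s allowed.

- **Loading:** I laid the tin flat in the bay at lane x ≈ 91 mm. I then pushed it down the lane with shut fingers, slowly and with a force guard near the flap.
- **Feeling the flap:** A slow push stopped at about 2 N. I couldn't tell there whether that was friction or the flap. In the next small step the force on the fingers rose to 5.3 N over 0.8 mm, which fits the flap's 5 N/mm. I stopped there, well under the 12 N limit, and backed off slowly.
- **Last checks:** The final picture puts the tin's centre at lane x ≈ -55 mm, y ≈ 0, with its lid 24.4 mm above the floor. Its lower edge is at about -81.6 mm and the flap face, measured before the push, is at -81.2 mm. The fingers were up and clear of everything.
- **Not confirmed:** I couldn't measure the force between tin and flap after letting go. I also tried to re-measure the flap face in the last picture, but no reading came back because the tin and bridge hid it. I took no final check of the bystanders, but the arm did not go near them after picking the tin up beside the ring dish.

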